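Square up a frame corner with a corner square

TASK

One rail of the bolted frame corner has swung a little inwards. Pick up the corner square by its handle and press it, lying level, into the inside of the corner until its two outer edges sit flush along both rails with no gap, and keep it gently but firmly pressed against both (about 5 to 15 N on each) for a second or two. Then draw it away without disturbing the trued corner, lay it flat back on its rubber mat and let go; leave the other things alone, and never push on either rail with more than 25 N.

Things in the scene. Friction and masses are not known exactly. Their poses are not given: they have to be found in the camera images.
- square: The corner square: a loose L of bare aluminium with a black upright handle, about 350 g (up to 30 % off). Origin: underside, below the handle's middle; z up. Two legs 20 mm high, 22 mm wide, 112 mm long lie along its +x and +y sides, joined by a thin web under the handle (10 mm high); the outer tip of the corner, 8 mm, is notched away.
- handle (a point): Point to grip on the square's handle, 47 mm above its underside, axes as the square's. The handle is 44 mm along x, 18 mm thick along y, and reaches from the web to 66 mm above the underside; grip it across its 18 mm. Fingertips 28 mm or more above the underside pass over the rails.
- edge_a (a point): Middle of the square's outer face y = +45 mm (its leg runs from x = -75 to +37 mm in the square's frame), at half height, 10 mm above the underside. This face is pressed on the fixed rail; bare metal rubs there, so a light touch (3 to 5 N) while sliding along it keeps the square from sticking short of its seat.
- edge_b (a point): Middle of the square's outer face x = +45 mm (its leg runs from y = -75 to +37 mm in the square's frame), at half height. This face is pressed on the swing rail.
- frame: Frame corner on a dark steel plate fixed to the bench. Origin: inside corner where the inner rail faces nominally meet when true, at bench level; z up. The inside lies towards -x and -y. The plate, 8 mm thick, spans x = -215 to +35 and y = -205 to +35 mm; the rails stand on it and reach 34 mm above the bench. The space inside is free but for a nut near x = -198, y = -188 mm.
- seat (a point): Nominal place of the square's origin when it is seated flush, its axes then parallel to the frame's: frame x = -45, y = -45 mm, 3 mm over the plate's top (11 mm above the bench). As the rails stand up to 5 mm off, the true place is up to 5 mm away in x and in y: find it by feel. The square may float a few mm over the plate or rest on it.
- fixed_rail: Rigid steel rail, section 25 x 26 mm, bolted fast through slots. Axes as the frame's. Origin: nominal inside corner, at the plate's top; runs from x = -210 to +25 mm. Its inner face is parallel to y = 0 but, by its slots, up to 5 mm to either side of it, different each time; the pose given here does not show this.
- swing_rail: Like steel rail. Origin: pivot bolt axis, frame x 12.5, y -14 mm, plate top. Spans own y +8 to -167 mm; inner face at own x = -12.5 mm, up to 5 mm off either way (slot, not shown by the pose). Starts turned 4-8 degrees inwards (free end to frame -x); true when parallel to the frame. Dry pivot, 0.25 N m (2.4 N at the square's leg end), stays where left; can be pushed 3.4 degrees too far out.
- mat: Black rubber rest mat, fixed, 180 x 180 x 4 mm. Origin: centre of its underside on the bench, top 4 mm above. The square starts on it and goes back flat on it, at any turn, its origin within 50 mm of the mat's centre.
- spanner: Bystander, not to be moved: a steel spanner; origin at its grip end region.
- driver: Bystander, not to be moved: a screwdriver; origin at its grip end region.
- oil: Bystander, not to be moved: a yellow oil bottle, 56 mm across, 160 mm tall; origin at its underside centre.
- socket: Bystander, not to be moved: a steel socket, 28 mm across, 35 mm tall; origin at its underside centre.
- bearing: Bystander, not to be moved: a steel bearing ring, 52 mm across, 15 mm high; origin at its underside centre.
- nut: Bystander, not to be moved: a dark nut, 22 mm across, 10 mm high, on the assembly plate; origin at its underside centre.
Things that resemble listed ones, but are neither listed nor needed, are in the scene too. Leave any blue or orange look-alike of the square alone.

How it is judged:
On the way, in this order (a step that is already met when the one before it is completed fails the run):
1. the square is lifted clear of its mat (z of square in the frame of mat above 0.03 m), for 0.1 s.
2. the square is seated level in the corner, flush with both rails and pressed on both (more than 1 N each) for 0.8 s, the swing rail true to the frame within 1.4 degrees (angle between the x axis of each of square, swing_rail and the x axis of frame, either way round below 0.025 rad and angle between the z axis of square and the z axis of frame, either way round below 0.06 rad and x of square in the frame of frame between -0.054 and -0.036 m and y of square in the frame of frame between -0.054 and -0.036 m and z of square in the frame of frame below 0.024 m and contact force between square and fixed_rail above 1 N and contact force between square and swing_rail above 1 N), for 0.8 s.
At the end, for the whole second after the job is handed in: the square lies flat and still on the mat, its origin within 55 mm of the mat's centre, and the swing rail is still square to the fixed rail within 0.025 rad (1.4 degrees) (horizontal distance between square and mat below 0.055 m and z of square in the frame of mat below 0.008 m and angle between square's own z axis and vertical below 0.05 rad and linear speed of square below 0.01 m/s and angle between the x axis of swing_rail and the x axis of frame, either way round below 0.025 rad); the robot touches nothing.
It fails at once if a rail is pushed with more than 25 N by the square or by the robot (contact force between any of square, the fingers, the arm and fixed_rail above 25 N or contact force between any of square, the fingers, the arm and swing_rail above 25 N).
It fails at once if a bystander is moved by more than 20 mm (distance of any of spanner, driver, oil, socket, bearing, nut from where it was at the start of the episode above 0.02 m).
It also fails if it takes over 62 s, if anything falls off the work surface, if the arm or the gripper's body presses on something with over 40 N, if the wrist force passes 120 N, or if a joint passes its speed limit or range.

ROBOT

A 7-joint arm with a two-finger parallel gripper is mounted at the origin on the work surface. World frame = base frame: x ahead of the robot, y to its left, z up, the work surface at z = 0. Lengths are in m, angles in rad, forces in N, time in s.
With the tool pointing down it reaches from about 0.4 to 0.9 m from the base axis. Payload 5.5 kg.
Tool frame: the origin (TCP) lies midway between the tips of the shut fingers; the grasp point (between the pads) lies r.grip_point_offset behind it (r.grip_point_offset is the distance from the TCP to the grasp point, in m); z points along the fingers, y is the line along which they close (so a half turn about z gives the same grasp; the last joint's range is limited). The gripper opens to 85 mm and grips with 20 to 120 N. Pads are 22 mm wide; open, the fingers measure 114 mm over their backs; the gripper's body (76 mm by 85 mm) begins 54 mm behind the grasp point. The pads swing forward as they close: fully open they stand 13 mm farther back than shut.
Start: joints at [1.457, 0.501, -0.427, 1.55, 0.221, 1.138, -0.21], TCP at [0.239, -0.604, 0.231] pointing down, gripper open.
Joint ranges: [-2.88, 2.88], [-0.31, 2.03], [-1.54, 1.56], [0.2, 2.42], [-1.41, 4.55], [0.19, 2.02], [-2.57, 2.57]. Speed limits (rad/s): [2.57, 2.57, 3.14, 3.14, 3.14, 3.14, 3.14].

INTERFACE

Orientations are given as a unit quaternion [x, y, z, w].
In Python, from plant import r, capture, recognise, regions_of, mark_of gives the robot as it stands.
- The arm moves only by the shell command python3 -m pendant 'ROWS'. ROWS is JSON, a list of rows, each a list of 5 numbers: the opening, from 0 (shut) to 1 (fully open), then the shift along the tool's x, y, z in m, then the turn about the tool's z in rad. A call has 1 to 20 rows; each row is the pose to reach, as a shift and turn from the pose commanded when the call began, along the tool's axes at that moment; what a row does not reach only later rows make up. A row lasts 1/8 s, in which the tool goes at most 62.5 mm and 10.7 degrees, less where a joint would pass 70% of its speed; a pose out of reach is approached as far as the arm can. A call with a gripper value outside its range is refused whole. The fingers move at their own pace and stop on an object; the grip force is fixed at half the most. Time passes only in rows, so rows that repeat a pose let the fingers close. It gives the time, the measured TCP pose, the force, the opening and the grip force at its end, in the units of the state.
- r.get_obs(): the state, without advancing time (a new reading comes with each control period).
- capture(name): name is "scene" or "top" or "wrist"; returns a dict with "frame" (400x640x3 uint8, red, green, blue), "z_map" (400x640 float32, m along the optical axis (not along the pixel's ray), 0 where there is no reading), "fx", "fy", "cx", "cy" (pixels), "R" (3x3) and "t" (3): a world point X has camera coordinates R X + t. Camera axes: x right, y down, z forward; pixel columns grow to the right and rows downward; lengths in m; the calibration is good to about 2 mm. A picture is of the moment at which its call begins.
- r.sign_off(): hands the job in; it is judged then, once.
Trained networks look in a picture, given as the dict that the camera call returned (one of the last four; its "shot" number tells which), for a name from the list of things; names that differ only in an ending like _2 or _b are one class to them, and where a whole thing is asked for, a point or a joint stands for the part that bears it (a point fixed in the world has none). Each returns a list of dicts, best first, with "score" (0 to 1); they miss things now and then, are a little off and sometimes report something else, mostly with a low value. They report only what shows in the picture. A call takes as long as a camera call. They do not tell look-alikes from the thing itself.
- recognise(picture, label): "at" ([column, row] in pixels, amid what is visible of it).
- regions_of(picture, label): "mask" (400x640 bool, what is visible of it) and "at" ([column, row] in pixels, amid what is visible of it).
- mark_of(picture, label): "at" ([column, row] in pixels: a listed point, or the origin of a listed thing).
The state is a dict: "clock": time; "joints": joint angles; "qvel": joint speeds; "joint_torque": joint torques, N m; "position": TCP position; "ee_rot": TCP orientation; "force": force on the tool from outside, world axes, zero at the start; "wrist_torque": the same for the moment, N m; "grip_width": finger opening in m; "gripper_force": force on a finger pad.
Only numpy, scipy, OpenCV 4.12 (cv2) and the standard library are available. Lean on these libraries where they do the work, as an engineer would, in place of code of your own. Each camera call takes 0.05 s, during which the arm holds its last target. There are 200 camera calls.

## Working session

There is one attempt and no reset: what is moved stays moved. The work goes in short steps, Python scripts to look and compute and a shell command to move; the robot and the scene stay as the last step left them, time stands still between calls to the robot, and variables do not carry over. Pictures are saved under pics/ and viewed, at most 10 in all, crops included, and the job is handed in when it is done.

```bash
ls; mkdir -p pics
cat > h.py <<'E'
import numpy as np, cv2
from plant import r, capture, recognise, regions_of, mark_of
def w(p,uv,z=None):
    """pixel -> world; z given: intersect the ray with that height, else use depth"""
    u,v=uv; d=np.array([(u-p['cx'])/p['fx'],(v-p['cy'])/p['fy'],1.])
    R=np.array(p['R']);t=np.array(p['t']); c=-R.T@t; dw=R.T@d
    if z is None:
        s=p['z_map'][int(round(v)),int(round(u))]
    else: s=(z-c[2])/dw[2]
    return c+s*dw
def save(p,n): cv2.imwrite('pics/'+n+'.png',p['frame'][:,:,::-1])
E
python3 - <<'E'
from h import *
np.set_printoptions(precision=4,suppress=True)
o=r.get_obs(); print(o, r.grip_point_offset)
for n in ['top','scene']:
    p=capture(n); save(p,n+'0'); print(n,'cam',-np.array(p['R']).T@p['t'])
    for l in ['square','handle','frame','seat','swing_rail','mat','edge_a','edge_b','oil','spanner','driver','socket','bearing','nut']:
        for m in mark_of(p,l)[:3]: print(l,round(m['score'],2),np.round(m['at'],1),w(p,m['at']))
E
```

```text
pics
{'clock': 0.0, 'joints': array([ 1.4572,  0.5019, -0.4267,  1.5514,  0.2208,  1.1382, -0.2103]), 'qvel': array([-0.0014,  0.0005,  0.001 , -0.0014, -0.0005, -0.0008,  0.0011]), 'joint_torque': array([  0.0019, -56.9529,  -5.8153, -28.0945,   0.0106,   0.0121,
         0.    ]), 'position': array([ 0.2388, -0.6038,  0.2302]), 'ee_rot': array([ 0.9823,  0.1873, -0.0002, -0.0009]), 'force': array([ 0.1335, -0.2743,  0.0305]), 'wrist_torque': array([-0.0458, -0.0594, -0.0108]), 'gripper_force': 0.0, 'grip_width': 0.08556600453864001} 0.0187
top cam [ 0.3906 -0.1369  1.3194]
square 0.59 [356.6 200.8] [ 0.5351 -0.2432  0.0716]
square 0.58 [472.  184.3] [ 0.5855 -0.6048  0.0115]
square 0.57 [324.3 265.1] [ 0.3502 -0.1444  0.0615]
handle 0.97 [357.3 200.9] [ 0.5348 -0.2452  0.0715]
handle 0.68 [480.8 183.6] [ 0.5794 -0.6125  0.0627]
handle 0.55 [321.7 263.9] [ 0.3539 -0.137   0.0648]
frame 0.81 [192.1 191.5] [0.5826 0.2597 0.0072]
frame 0.2 [197.8 187.7] [0.5901 0.2345 0.0335]
seat 0.76 [198.5 205.9] [0.5367 0.2379 0.0124]
seat 0.44 [285.5 146.8] [ 0.7151 -0.0324  0.0171]
swing_rail 0.6
[... 1614 characters left out ...]
[291.3 201.7] [ 0.5102 -0.2042  0.0073]
edge_b 0.76 [323.9 151.2] [ 0.3464 -0.1644  0.0515]
edge_b 0.65 [157.9 182. ] [ 0.5772 -0.5696  0.0261]
oil 0.63 [184.6 207.7] [ 0.6375 -0.448   0.0435]
oil 0.39 [460.5 276.1] [0.6006 0.249  0.0396]
spanner 0.68 [262.  278.5] [ 0.7414 -0.193   0.0088]
spanner 0.65 [210.8 165.4] [ 0.4741 -0.462   0.0205]
driver 0.79 [266.4 134.7] [ 0.2969 -0.3657  0.0027]
driver 0.71 [449.2 254.5] [0.536  0.2232 0.0109]
driver 0.69 [261.8 277.2] [ 0.7396 -0.1939  0.012 ]
socket 0.52 [209.3 165.1] [ 0.4761 -0.4651  0.023 ]
bearing 0.73 [330.7 294.4] [ 0.7297 -0.025   0.0162]
bearing 0.55 [291.5 204.6] [ 0.5178 -0.2009  0.0056]
nut 0.4 [425.8 187.1] [0.3541 0.1334 0.0193]
```

View pics/top0.png

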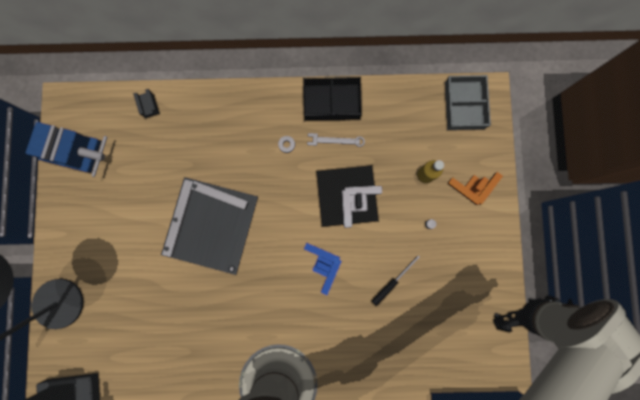

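View pics/scene0.png

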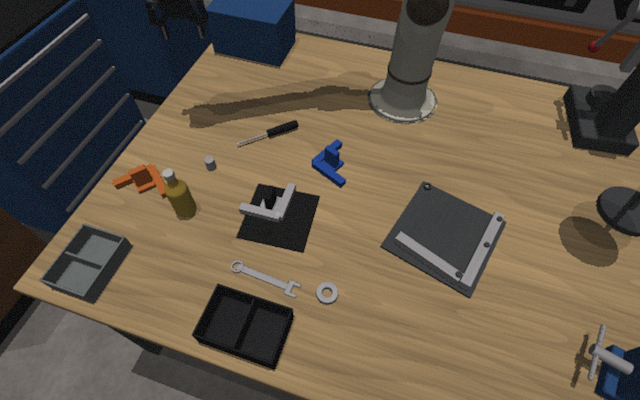

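Top view: the aluminium square lies on the mat with its corner at (346,190), pointing up-left, so its axes are close to the world's. The frame's inside corner is near (193,190), with the fixed rail on the left and the swing rail on top. The blue (325,265) and orange (478,188) squares are the look-alikes. I'll measure poses from depth and colour.

```bash
cat >> h.py <<'E'
def cloud(p):
    z=p['z_map']; v,u=np.mgrid[0:400,0:640]
    c=np.stack([(u-p['cx'])/p['fx']*z,(v-p['cy'])/p['fy']*z,z],-1)-np.array(p['t'])
    return c@np.array(p['R'])
def rect(pts):
    """min-area rectangle in m/rad: centre, size, corner list"""
    q=cv2.minAreaRect((pts*1000).astype(np.float32)); return q,cv2.boxPoints(q)
E
python3 - <<'E'
from h import *
np.set_printoptions(precision=4,suppress=True)
p=capture('top');C=cloud(p);f=p['frame'].astype(int)
roi=np.zeros((400,640),bool)
def R(a,b,c,d):
    m=np.zeros((400,640),bool);m[b:d,a:c]=1;return m
hsv=cv2.cvtColor(p['frame'],cv2.COLOR_RGB2HSV)
def edgew(m,z):
    m=cv2.morphologyEx(m.astype(np.uint8),cv2.MORPH_OPEN,np.ones((3,3)))
    v,u=np.nonzero(m); P=np.array([w(p,(a,b),z)[:2] for a,b in zip(u,v)]); return rect(P)
# plate/frame: not wood (low saturation) 
print('plate',edgew(R(155,170,265,280)&(hsv[...,1]<70),0.012))
print('square bright',edgew(R(325,170,390,235)&(f.min(-1)>110),0.02))
print('mat',edgew(R(305,160,390,235)&(hsv[...,1]<70),0.004))
m=R(345,185,375,215)&(C[...,2]>0.05); print('handle',rect(C[m][:,:2]),m.sum(),C[m][:,2].max())
E
```

```text
plate (((476.87255859375, 204.28846740722656), (238.7076416015625, 248.35775756835938), 74.10948944091797), array([[324.7599, 123.4957],
       [563.6271,  55.4954],
       [628.9852, 285.0812],
       [390.118 , 353.0815]], dtype=float32))
square bright (((523.9202880859375, -266.6657409667969), (121.97454833984375, 122.5149917602539), 1.7857433557510376), array([[ 461.0537, -207.3385],
       [ 464.8716, -329.794 ],
       [ 586.7869, -325.993 ],
       [ 582.969 , -203.5375]], dtype=float32))
mat (((555.0635986328125, -232.34765625), (183.5480499267578, 196.486328125), 4.667880535125732), array([[ 455.599 , -141.8989],
       [ 471.589 , -337.7335],
       [ 654.5282, -322.7964],
       [ 638.5382, -126.9618]], dtype=float32))
handle (((470.47357177734375, -205.68682861328125), (34.237396240234375, 208.12356567382812), 58.613277435302734), array([[ 372.7234, -166.104 ],
       [ 550.3925, -274.4972],
       [ 568.2238, -245.2697],
       [ 390.5546, -136.8765]], dtype=float32)) 105 1.3193645256044155
```

```bash
python3 -m pendant '[[1,0.408,-0.222,0,0.345],[1,0.408,-0.222,0,0.345],[1,0.408,-0.222,0,0.345],[1,0.408,-0.222,0,0.345],[1,0.408,-0.222,0,0.345],[1,0.408,-0.222,0,0.345],[1,0.408,-0.222,0,0.345],[1,0.408,-0.222,0,0.345],[1,0.408,-0.222,0,0.345],[1,0.408,-0.222,0,0.345],[1,0.408,-0.222,0,0.345]]'
python3 - <<'E'
from h import *
np.set_printoptions(precision=4,suppress=True)
p=capture('wrist'); save(p,'wrist1'); print(-np.array(p['R']).T@p['t'])
for l in ['square','handle','mat','edge_a','edge_b']:
    for m in mark_of(p,l)[:2]: print(l,round(m['score'],2),np.round(m['at'],1),w(p,m['at']))
C=cloud(p)
m=(C[...,2]>0.055)&(C[...,2]<0.075)&(abs(C[...,0]-.537)<.05)&(abs(C[...,1]+.247)<.05); print('handle',rect(C[m][:,:2]),m.sum())
o=r.get_obs(); print(o['joints'],o['position'],o['ee_rot'])
E
```

```text
clock: 2.92
position: [0.5358, -0.2498, 0.2312]
ee_rot: [1.0, 0.014, -0.0, 0.0]
force: [-0.5, 0.8, 1.0]
grip_width: 0.0853
gripper_force: 0.0
[ 0.6074 -0.2474  0.3739]
square 0.87 [237.3 296.2] [ 0.3547 -0.1445  0.0181]
square 0.81 [317.3 168. ] [ 0.5492 -0.2504  0.07  ]
handle 0.95 [314.4 177.3] [ 0.539  -0.2476  0.0689]
handle 0.89 [230.3 314.8] [ 0.3541 -0.1453  0.0562]
mat 0.68 [296.9 149.9] [ 0.5613 -0.226   0.0231]
edge_a 0.86 [576.6 160.9] [ 0.5553 -0.5752  0.0071]
edge_a 0.69 [237.4 267.7] [ 0.3944 -0.1443  0.0093]
edge_b 0.86 [576.6 160.9] [ 0.5553 -0.5752  0.0071]
edge_b 0.69 [237.4 267.7] [ 0.3944 -0.1443  0.0093]
handle (((538.43798828125, -251.55690002441406), (42.90531921386719, 17.30658721923828), 1.4566619396209717), array([[ 516.7723, -243.4518],
       [ 517.2122, -260.7527],
       [ 560.1037, -259.662 ],
       [ 559.6638, -242.3611]], dtype=float32)) 698
[ 0.7894  0.4093 -0.5187  1.7015  0.2245  1.0902 -1.338 ] [ 0.5366 -0.2484  0.2314] [0.9999 0.0155 0.     0.0001]
```

View pics/wrist1.png

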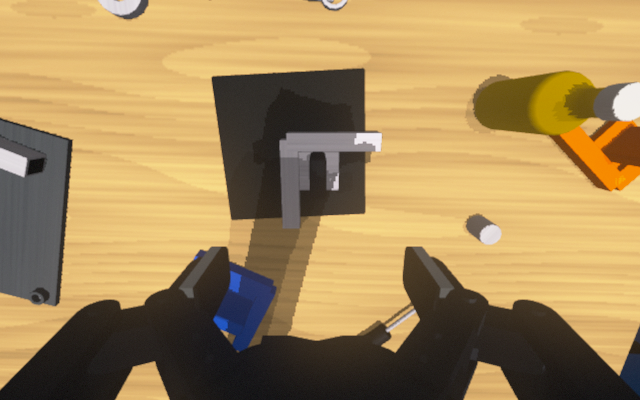

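The wrist view shows the silver square on the mat, with its handle at (318,172). Depth gives a 43x17 mm handle top at 0.070 m, which matches. Descending and gripping.

```bash
python3 -m pendant '[[1,0.002,0.0025,0.06,0.005],[1,0.002,0.0025,0.12,0.005],[1,0.002,0.0025,0.16,0.005],[1,0.002,0.0025,0.185,0.005],[1,0.002,0.0025,0.198,0.005],[1,0.002,0.0025,0.198,0.005],[0,0.002,0.0025,0.198,0.005],[0,0.002,0.0025,0.198,0.005],[0,0.002,0.0025,0.198,0.005],[0,0.002,0.0025,0.198,0.005],[0,0.002,0.0025,0.198,0.005],[0,0.002,0.0025,0.198,0.005],[0,0.002,0.0025,0.198,0.005]]'
```

```text
clock: 4.85
position: [0.5394, -0.2505, 0.034]
ee_rot: [1.0, 0.013, 0.0, 0.0]
force: [-1.9, 0.3, 5.9]
grip_width: 0.0171
gripper_force: 59.4
```

```bash
python3 -m pendant '[[0,0,0,-0.02,0],[0,0,0,-0.06,0],[0,0,0,-0.11,0],[0,-0.01,-0.03,-0.15,0],[0,-0.02,-0.08,-0.19,0.05],[0,-0.03,-0.13,-0.21,0.1],[0,-0.04,-0.18,-0.22,0.15],[0,-0.05,-0.23,-0.22,0.2],[0,-0.06,-0.28,-0.22,0.25],[0,-0.07,-0.33,-0.22,0.304],[0,-0.077,-0.38,-0.22,0.304],[0,-0.077,-0.42,-0.22,0.304],[0,-0.077,-0.442,-0.22,0.304],[0,-0.077,-0.442,-0.22,0.304],[0,-0.077,-0.442,-0.22,0.304],[0,-0.077,-0.442,-0.22,0.304]]'
python3 - <<'E'
from h import *
np.set_printoptions(precision=4,suppress=True)
p=capture('wrist'); save(p,'wrist2')
C=cloud(p); f=p['frame'].astype(int)
for l in ['square','handle','frame','seat','swing_rail','fixed_rail','nut']:
    for m in mark_of(p,l)[:2]: print(l,round(m['score'],2),np.round(m['at'],1),w(p,m['at']))
np.savez('w2.npz',f=p['frame'],C=C)
o=r.get_obs(); print(o)
E
```

```text
clock: 6.85
position: [0.4502, 0.188, 0.2532]
ee_rot: [0.99, -0.139, -0.0, 0.0]
force: [-0.1, -0.6, -3.8]
grip_width: 0.0175
gripper_force: 59.4
square 0.94 [317.9 231. ] [0.4694 0.1819 0.275 ]
square 0.66 [567.5 172. ] [ 0.3551 -0.1231  0.0209]
handle 0.89 [599.1 180.3] [ 0.355  -0.1222  0.0663]
handle 0.64 [317.6 272.8] [0.458  0.1854 0.2899]
frame 0.59 [230.   75.6] [0.5864 0.2577 0.0109]
seat 0.76 [267.1 114.3] [0.5311 0.2293 0.0086]
seat 0.37 [236.9  66.5] [0.588  0.2403 0.0397]
swing_rail 0.57 [239.   66.4] [0.5886 0.2392 0.0338]
swing_rail 0.57 [347.9 163.6] [0.4872 0.1595 0.236 ]
nut 0.49 [371.2 227.9] [0.3449 0.1378 0.011 ]
nut 0.2 [243.4 264.1] [0.4486 0.2323 0.2437]
{'clock': 7.25, 'joints': array([ 0.2159,  0.2236, -0.7583,  1.9129,  0.1746,  1.0716, -2.4623]), 'qvel': array([-0.0026,  0.0011, -0.001 , -0.0013,  0.0005, -0.0006,  0.0003]), 'joint_torque': array([  0.0638, -35.3866,  -4.5936, -29.0148,   0.0163,  -0.0136,
         0.0012]), 'position': array([0.4502, 0.1893, 0.2533]), 'ee_rot': array([ 0.9904, -0.1383, -0.    ,  0.    ]), 'force': array([ 0.1577,  0.4914, -2.9853]), 'wrist_torque': array([-0.0249, -0.0128, -0.0429]), 'gripper_force': 59.42740738391876, 'grip_width': 0.017413319607187474}
```

View pics/wrist2.png

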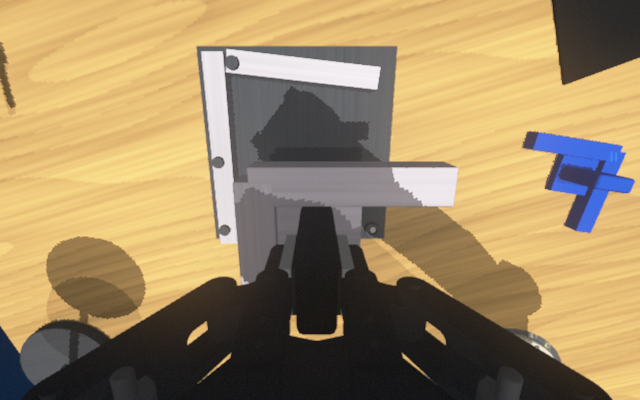

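The view shows the square held level, with the fixed rail (left, x≈213) and the swing rail (top, from (230,62) to (378,78)) turned inward. Fitting the plate, the rails and the held square's yaw.

Run:
```python
from h import *
np.set_printoptions(precision=4,suppress=True)
d=np.load('w2.npz');C=d['C'];f=d['f']
v,u=np.mgrid[0:400,0:640]
hsv=cv2.cvtColor(f,cv2.COLOR_RGB2HSV)
x,y,z=C[...,0],C[...,1],C[...,2]
top=(z>.027)&(z<.042)&(u>190)&(u<400)&(v<250)
fr=top&(u<232)&(v>90)
fr2=top&(u<222)
sw=top&(u>245)&(v<100)
for n,m in(('fixed',fr),('fixedall',fr2),('swing',sw)):
    q,b=rect(C[m][:,:2]); print(n,m.sum(),q,'\n',b)
pl=(z<.0425)&(z>-.01)&(u>190)&(u<400)&(v<160)&(hsv[...,1]<75)
# plate top edge (x=+35) and right edge (y=-205): boundary pixels lifted to z=.008
p=capture('wrist')
m=pl.astype(np.uint8)
t=[(c,np.nonzero(m[:120,c])[0].min()) for c in range(240,385,5)]
e=[(np.nonzero(m[rr,:])[0].max(),rr) for rr in range(60,155,4)]
l=[(np.nonzero(m[rr,:])[0].min(),rr) for rr in range(60,155,4)]
for n,s in(('top',t),('right',e),('left',l)):
    P=np.array([w(p,a,.008)[:2] for a in s]); L=cv2.fitLine((P*1000).astype(np.float32),cv2.DIST_HUBER,0,.01,.01).ravel()
    print(n,np.degrees(np.arctan2(L[1],L[0])),L[2:],np.abs((P*1000-L[2:])@[-L[1],L[0]]).max())
# held square: front leg top
o=r.get_obs(); a=o['ee_rot']; th=2*np.arctan2(a[1],a[0]); print('tool yaw',np.degrees(th))
hs=(z>.22)&(z<.26)&(v<215)&(u>230)&(u<470)
q,b=rect(C[hs][:,:2]); print('leg',hs.sum(),q,'\n',b,np.median(z[hs]))
```

```text
fixed 2796 ((479.61773681640625, 300.5216064453125), (25.83597755432129, 191.4379119873047), 74.09959411621094) 
 [[384.0219 314.3216]
 [568.1354 261.8741]
 [575.2135 286.7216]
 [391.1001 339.1691]]
fixedall 2106 ((500.501953125, 296.98760986328125), (22.87511444091797, 233.58950805664062), 73.4416275024414) 
 [[385.2911 319.31  ]
 [609.1937 252.7388]
 [615.7128 274.6653]
 [391.8102 341.2365]]
swing 3229 ((561.9884643554688, 159.56643676757812), (153.20664978027344, 25.338993072509766), 67.81937408447266) 
 [[521.3367  93.415 ]
 [544.8005  83.8488]
 [602.6403 225.7179]
 [579.1764 235.2841]]
top 74.28835 [591.5988 159.9882] 0.8941173619058893
right -15.749145 [507.5338  74.398 ] 0.6602424747487633
left -15.659904 [569.3049 303.6606] 0.6677616480696468
tool yaw -15.888173899420616
leg 10857 ((473.48699951171875, 165.66900634765625), (120.31515502929688, 29.944141387939453), 74.01815032958984) 
 [[442.5303 111.9589]
 [471.317  103.7143]
 [504.4437 219.3791]
 [475.657  227.6237]] 0.24314778192291214
```

```bash
python3 -m pendant '[[0,0.015,-0.015,0.02,0],[0,0.03,-0.03,0.06,0],[0,0.043,-0.045,0.1,0],[0,0.043,-0.045,0.13,0],[0,0.043,-0.045,0.15,0],[0,0.043,-0.045,0.15,0],[0,0.043,-0.045,0.15,0]]'
cat > s.py <<'E'
from h import *
o=r.get_obs(); a=o['ee_rot']; P=o['position']*1000; F=o['force']; M=np.array([[.9622,-.2723],[.2723,.9622]])
print('t',o['clock'],"x'y'",np.round(M@P[:2],1),'z',P[2].round(1),'yaw',np.degrees(2*np.arctan2(a[1],a[0])).round(2),"Fx'y'z",np.round(M@F[:2],1),F[2].round(1),'Tz',o['wrist_torque'].round(2),'j7',o['joints'].round(2))
E
python3 s.py
```

```text
clock: 8.18
position: [0.5044, 0.2216, 0.1041]
ee_rot: [0.99, -0.138, 0.0, -0.0]
force: [0.1, 0.2, -2.8]
grip_width: 0.017
gripper_force: 59.6
t 8.175 x'y' [425.  350.5] z 104.1 yaw -15.87 Fx'y'z [0.  0.2] -2.8 Tz [ 0.04 -0.02 -0.01] j7 [-0.1   0.5  -0.45  1.9   0.29  0.81 -2.56]
```

j7 is almost at its limit, so I'll set the square down on the plate here and regrip it half a turn round.

```bash
python3 -m pendant '[[0,-0.015,0.015,0.02,0],[0,-0.03,0.035,0.045,0],[0,-0.03,0.035,0.06,0],[0,-0.03,0.035,0.066,0],[0,-0.03,0.035,0.066,0],[0,-0.03,0.035,0.066,0],[1,-0.03,0.035,0.066,0],[1,-0.03,0.035,0.066,0],[1,-0.03,0.035,0.066,0],[1,-0.03,0.035,0.066,0],[1,-0.03,0.035,0.04,0],[1,-0.03,0.035,-0.01,0]]'; python3 s.py
```

```text
clock: 9.68
position: [0.4636, 0.1948, 0.1125]
ee_rot: [0.99, -0.138, -0.002, 0.001]
force: [0.7, 1.3, -0.9]
grip_width: 0.0855
gripper_force: 0.0
t 9.675 x'y' [393.1 313.7] z 112.5 yaw -15.87 Fx'y'z [0.3 1.5] -0.9 Tz [ 0.05 -0.08  0.02] j7 [-0.12  0.4  -0.4   2.01  0.22  0.77 -2.49]
```

```bash
python3 -m pendant '[[1,0,0,0,-0.18],[1,0,0,0,-0.36],[1,0,0,0,-0.54],[1,0,0,0,-0.72],[1,0,0,0,-0.9],[1,0,0,0,-1.08],[1,0,0,0,-1.26],[1,0,0,0,-1.44],[1,0,0,0,-1.62],[1,0,0,0,-1.8],[1,0,0,0,-1.98],[1,0,0,0,-2.16],[1,0,0,0,-2.34],[1,0,0,0,-2.52],[1,0,0,0,-2.7],[1,0,0,0,-2.88],[1,0,0,0,-3.06],[1,0,0,0,-3.1416],[1,0,0,0,-3.1416],[1,0,0,0,-3.1416]]'; python3 s.py
python3 - <<'E'
from h import *
np.set_printoptions(precision=4,suppress=True)
p=capture('wrist'); C=cloud(p);M=np.array([[.9622,-.2723],[.2723,.9622]])
m=(C[...,2]>0.055)&(C[...,2]<0.082)&(np.hypot(C[...,0]-.463,C[...,1]-.195)<.05)
q,b=rect(C[m][:,:2]);print(m.sum(),q,M@np.array(q[0]),C[m][:,2].max())
p=capture('top'); C=cloud(p)
save(p,'top2')
E
```

```text
clock: 12.18
position: [0.4654, 0.1954, 0.1133]
ee_rot: [0.139, 0.99, -0.0, 0.0]
force: [0.2, 0.4, -0.6]
grip_width: 0.0852
gripper_force: 0.0
t 12.175 x'y' [394.6 314.8] z 113.3 yaw 164.02 Fx'y'z [0.1 0.4] -0.6 Tz [-0.01  0.01  0.01] j7 [ 0.41  0.65 -1.11  2.    0.72  0.96  0.22]
1783 ((464.0986633300781, 197.5509490966797), (17.959840774536133, 43.864627838134766), 74.12132263183594) [392.7626 316.4576] 0.07606774843395889
```

```bash
python3 -m pendant '[[1,0.001,0,0.04,0],[1,0.001,0,0.065,0],[1,0.001,0,0.075,0],[1,0.001,0,0.075,0],[0,0.001,0,0.075,0],[0,0.001,0,0.075,0],[0,0.001,0,0.075,0],[0,0.001,0,0.075,0],[0,0.001,0,0.075,0],[0,0.001,0,0.075,0],[0,0.001,0,0.075,0],[0,0.001,0,0.071,0],[0,0.001,0,0.071,0]]'; python3 s.py
```

```text
clock: 13.9
position: [0.464, 0.1954, 0.0421]
ee_rot: [0.138, 0.99, -0.0, -0.0]
force: [-0.1, 0.3, -3.2]
grip_width: 0.017
gripper_force: 58.7
t 13.9 x'y' [393.3 314.4] z 42.1 yaw 164.11 Fx'y'z [-0.2  0.3] -3.2 Tz [-0.01  0.07  0.  ] j7 [ 0.32  0.74 -0.98  2.03  0.85  0.85  0.13]
```

```bash
python3 -m pendant '[[0,-0.012,0.015,0.001,0],[0,-0.024,0.03,0.0015,0],[0,-0.032,0.04,0.0015,0],[0,-0.032,0.043,0.0015,0],[0,-0.032,0.044,0.0015,0],[0,-0.032,0.044,0.0015,0],[0,-0.032,0.044,0.0015,0]]'; python3 s.py; python3 -m pendant '[[0,0,0.001,0,0],[0,0,0.002,0,0],[0,0,0.002,0,0]]'; python3 s.py
```

```text
clock: 14.78
position: [0.5069, 0.229, 0.0408]
ee_rot: [0.138, 0.99, -0.0, -0.0]
force: [0.7, -0.1, -3.4]
grip_width: 0.0173
gripper_force: 59.0
t 14.775 x'y' [425.4 358.4] z 40.8 yaw 164.12 Fx'y'z [0.7 0.1] -3.4 Tz [0.   0.01 0.01] j7 [ 0.24  0.81 -0.96  1.9   0.85  0.91  0.14]
clock: 15.15
position: [0.5078, 0.2315, 0.0409]
ee_rot: [0.138, 0.99, 0.0, 0.0]
force: [1.1, 0.2, -4.2]
grip_width: 0.0172
gripper_force: 59.0
t 15.15 x'y' [425.6 361. ] z 40.9 yaw 164.12 Fx'y'z [1.  0.5] -4.2 Tz [ 0.01 -0.   -0.06] j7 [ 0.24  0.81 -0.96  1.9   0.85  0.91  0.14]
```

```bash
python3 -m pendant '[[0,0,0.001,0,0],[0,0,0.001,0,0]]'; python3 s.py; python3 -m pendant '[[0,0,0.001,0,0],[0,0,0.001,0,0]]'; python3 s.py
```

```text
clock: 15.4
position: [0.5081, 0.2325, 0.0408]
ee_rot: [0.138, 0.99, 0.0, 0.0]
force: [-0.6, 0.5, -4.2]
grip_width: 0.0171
gripper_force: 59.0
t 15.4 x'y' [425.6 362. ] z 40.8 yaw 164.13 Fx'y'z [-0.8  0.3] -4.2 Tz [ 0.05  0.   -0.  ] j7 [ 0.23  0.81 -0.96  1.9   0.85  0.91  0.14]
clock: 15.65
position: [0.5083, 0.2331, 0.0408]
ee_rot: [0.138, 0.99, -0.0, -0.0]
force: [-0.9, -1.3, -2.6]
grip_width: 0.0175
gripper_force: 59.1
t 15.65 x'y' [425.6 362.7] z 40.8 yaw 164.12 Fx'y'z [-0.5 -1.5] -2.6 Tz [-0.21  0.07 -0.03] j7 [ 0.23  0.81 -0.96  1.9   0.85  0.91  0.14]
```

```bash
python3 -m pendant '[[0,0,0.0007,0,0],[0,0,0.0007,0,0],[0,0,0.0007,0,0]]'; python3 s.py
```

```text
clock: 16.02
position: [0.5083, 0.2332, 0.0406]
ee_rot: [0.138, 0.99, -0.001, -0.0]
force: [-1.6, -4.1, -2.0]
grip_width: 0.017
gripper_force: 59.2
t 16.025 x'y' [425.6 362.8] z 40.6 yaw 164.09 Fx'y'z [-0.4 -4.3] -2.0 Tz [-0.78  0.32 -0.07] j7 [ 0.23  0.81 -0.96  1.89  0.85  0.91  0.14]
```

```bash
python3 -m pendant '[[0,-0.0015,0,0,0],[0,-0.003,0,0,0],[0,-0.0045,0,0,0],[0,-0.006,0,0,0],[0,-0.0075,0,0,0],[0,-0.009,0,0,0]]'; python3 s.py; python3 -m pendant '[[0,-0.0015,0,0,0],[0,-0.003,0,0,0],[0,-0.0045,0,0,0],[0,-0.006,0,0,0]]'; python3 s.py
```

```text
clock: 16.77
position: [0.5165, 0.2309, 0.0404]
ee_rot: [0.138, 0.99, -0.001, -0.001]
force: [-3.2, -3.4, -3.7]
grip_width: 0.0175
gripper_force: 59.1
t 16.775 x'y' [434.1 362.8] z 40.4 yaw 164.11 Fx'y'z [-2.1 -4.2] -3.7 Tz [-0.97  0.8  -0.04] j7 [ 0.24  0.82 -0.96  1.88  0.85  0.92  0.15]
clock: 17.27
position: [0.5214, 0.2295, 0.0402]
ee_rot: [0.138, 0.99, -0.001, -0.001]
force: [-5.5, -3.1, -4.0]
grip_width: 0.0174
gripper_force: 59.2
t 17.275 x'y' [439.2 362.8] z 40.2 yaw 164.12 Fx'y'z [-4.5 -4.5] -4.0 Tz [-0.75  1.32 -0.11] j7 [ 0.24  0.82 -0.96  1.87  0.85  0.93  0.16]
```

```bash
python3 -m pendant '[[0,-0.0015,0,0,0],[0,-0.003,0,0,0],[0,-0.0045,0,0,0],[0,-0.006,0,0,0],[0,-0.0075,0,0,0]]'; python3 s.py;  python3 -m pendant '[[0,-0.001,0,0,0],[0,-0.002,0,0,0]]'; python3 s.py
```

```text
clock: 17.9
position: [0.5284, 0.2275, 0.0401]
ee_rot: [0.138, 0.99, -0.001, -0.002]
force: [-5.0, -3.2, -2.7]
grip_width: 0.0175
gripper_force: 59.2
t 17.9 x'y' [446.5 362.7] z 40.1 yaw 164.13 Fx'y'z [-4.  -4.4] -2.7 Tz [-0.78  1.34 -0.24] j7 [ 0.24  0.83 -0.95  1.85  0.85  0.93  0.18]
clock: 18.15
position: [0.5304, 0.227, 0.0401]
ee_rot: [0.138, 0.99, -0.001, -0.001]
force: [-5.4, -2.8, -4.2]
grip_width: 0.0175
gripper_force: 59.2
t 18.15 x'y' [448.5 362.8] z 40.1 yaw 164.13 Fx'y'z [-4.4 -4.2] -4.2 Tz [-0.78  1.33 -0.13] j7 [ 0.24  0.83 -0.95  1.85  0.85  0.93  0.18]
```

```bash
python3 -m pendant '[[0,-0.0007,0,0,0],[0,-0.001,0,0,0]]'; python3 s.py
```

```text
clock: 18.4
position: [0.5314, 0.2266, 0.0401]
ee_rot: [0.138, 0.99, -0.001, -0.001]
force: [-4.6, -2.5, -4.3]
grip_width: 0.0174
gripper_force: 59.2
t 18.4 x'y' [449.6 362.8] z 40.1 yaw 164.12 Fx'y'z [-3.7 -3.7] -4.3 Tz [-0.8   1.28 -0.13] j7 [ 0.24  0.83 -0.95  1.85  0.85  0.94  0.18]
```

```bash
python3 -m pendant '[[0,-0.0007,0,0,0],[0,-0.001,0,0,0]]'; python3 s.py; python3 -m pendant '[[0,-0.0007,0,0,0],[0,-0.001,0,0,0]]'; python3 s.py
```

```text
clock: 18.65
position: [0.5317, 0.2266, 0.0401]
ee_rot: [0.138, 0.99, -0.001, -0.002]
force: [-7.2, -2.9, -2.0]
grip_width: 0.0175
gripper_force: 59.3
t 18.65 x'y' [449.9 362.8] z 40.1 yaw 164.14 Fx'y'z [-6.1 -4.7] -2.0 Tz [-0.76  1.58 -0.17] j7 [ 0.24  0.83 -0.95  1.84  0.85  0.94  0.18]
clock: 18.9
position: [0.5319, 0.2265, 0.0401]
ee_rot: [0.138, 0.99, -0.001, -0.002]
force: [-9.5, -3.3, 0.2]
grip_width: 0.0173
gripper_force: 59.6
t 18.9 x'y' [450.1 362.8] z 40.1 yaw 164.16 Fx'y'z [-8.2 -5.8] 0.2 Tz [-0.75  2.07 -0.15] j7 [ 0.24  0.84 -0.95  1.84  0.85  0.94  0.19]
```

```bash
python3 -m pendant '[[0,-0.0003,0.0003,0,0],[0,-0.0005,0.0006,0,0],[0,-0.0005,0.0006,0,0],[0,-0.0005,0.0006,0,0]]'; python3 s.py
python3 - <<'E'
from h import *
np.set_printoptions(precision=4,suppress=True)
p=capture('top'); save(p,'top3'); C=cloud(p)
M=np.array([[.9622,-.2723],[.2723,.9622]])
f=p['frame'][165:285,150:270,::-1]; cv2.imwrite('pics/top3c.png',cv2.resize(f,(600,600),interpolation=cv2.INTER_CUBIC))
E
```

```text
clock: 19.4
position: [0.5319, 0.2265, 0.0401]
ee_rot: [0.138, 0.99, -0.001, -0.003]
force: [-10.3, -4.0, 1.2]
grip_width: 0.0172
gripper_force: 59.9
t 19.4 x'y' [450.1 362.8] z 40.1 yaw 164.17 Fx'y'z [-8.9 -6.6] 1.2 Tz [-1.06  2.36 -0.2 ] j7 [ 0.24  0.84 -0.95  1.84  0.85  0.94  0.19]
```

View pics/top3c.png

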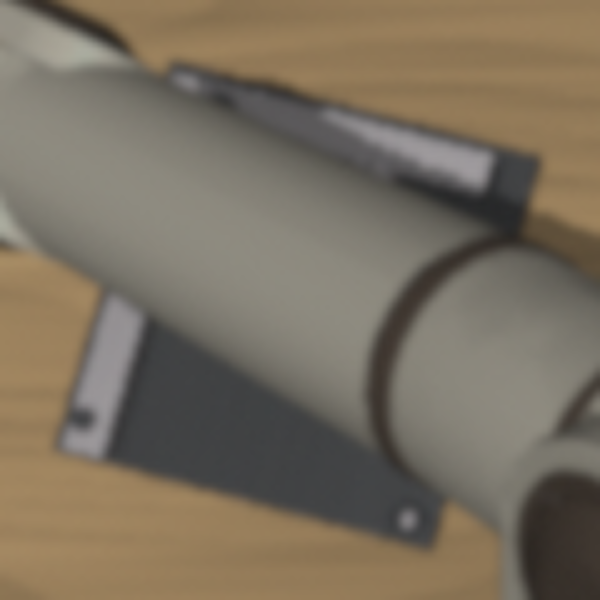

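The arm hides much of the corner, but the swing rail's visible end (upper right) looks close to parallel with the plate's edge. Measuring its angle in the scene, wrist and top depth maps.

```bash
cat > rail.py <<'E'
from h import *
np.set_printoptions(precision=2,suppress=True)
M=np.array([[.9622,-.2723],[.2723,.9622]])
for n in ['scene','wrist','top']:
    p=capture(n); save(p,n+'_r'); C=cloud(p)*1000; xy=C[...,:2]@M.T
    m=(C[...,2]>28)&(C[...,2]<42)&(xy[...,0]>470)&(xy[...,0]<540)&(xy[...,1]<395)&(xy[...,1]>215)&(p['frame'].min(-1)>70)
    Q=xy[m]
    if len(Q)<60: print(n,len(Q)); continue
    # edges per y-bin
    B=[(yb,*np.percentile(Q[abs(Q[:,1]-yb)<4][:,0],[4,50,96])) for yb in range(222,392,8) if (abs(Q[:,1]-yb)<4).sum()>5]
    B=np.array(B); print(n,len(Q),len(B),'angles deg inner/mid/outer',[np.degrees(np.arctan(np.polyfit(B[:,0],B[:,k],1)[0])).round(2) for k in (1,2,3)],'rect',rect(Q/1000)[0]); print(B[::4])
E
python3 rail.py; python3 s.py
```

```text
scene 981 21 angles deg inner/mid/outer [np.float64(-9.22), np.float64(-4.33), np.float64(0.2)] rect ((498.7640686035156, 311.9085998535156), (50.71131134033203, 166.2990264892578), 1.7308107614517212)
[[230.   498.38 510.56 519.97]
 [262.   496.53 508.28 518.87]
 [294.   476.92 500.78 519.46]
 [326.   476.34 500.33 520.26]
 [358.   477.54 500.5  520.4 ]
 [390.   473.44 497.1  520.41]]
wrist 2460 16 angles deg inner/mid/outer [np.float64(2.65), np.float64(2.51), np.float64(0.34)] rect ((492.8803405761719, 304.3460693359375), (43.479305267333984, 148.9260711669922), 1.43550705909729)
[[230.   492.94 501.07 513.54]
 [262.   492.45 493.37 496.45]
 [302.   471.6  472.32 473.58]
 [358.   504.44 508.11 511.58]]
top 399 20 angles deg inner/mid/outer [np.float64(4.33), np.float64(2.36), np.float64(0.15)] rect ((505.5840148925781, 313.7075500488281), (161.9457244873047, 30.49578285217285), 89.7475814819336)
[[238.   496.89 507.49 519.45]
 [270.   497.04 508.12 519.65]
 [302.   494.65 507.1  519.42]
 [334.   498.38 509.3  520.41]
 [366.   504.37 511.03 517.36]]
t 19.6 x'y' [450.1 362.8] z 40.1 yaw 164.17 Fx'y'z [-9.3 -7. ] 1.1 Tz [-1.05  2.29 -0.18] j7 [ 0.24  0.84 -0.95  1.84  0.85  0.94  0.19]
```

```bash
python3 -m pendant '[[0,0,0,0,0],[0,0,0,0,0],[0,0,0,0,0],[0,0,0,0,0],[0,0,0,0,0],[0,0,0,0,0],[0,0,0,0,0],[0,0,0,0,0],[0,0,0,0,0],[0,0,0,0,0],[0,0,0,0,0],[0,0,0,0,0]]'; python3 s.py; python3 -m pendant '[[0,0.001,-0.001,0,0],[0,0.002,-0.002,0,0],[0,0.004,-0.004,0,0],[0,0.008,-0.008,0,0],[0,0.016,-0.016,0,0],[0,0.03,-0.025,0,0],[0,0.045,-0.035,-0.005,0],[0,0.055,-0.045,-0.03,0],[0,0.055,-0.045,-0.07,0],[0,0.055,-0.045,-0.12,0],[0,0.055,-0.045,-0.14,0],[0,0.055,-0.045,-0.14,0]]'; python3 s.py; python3 rail.py
```

```text
clock: 21.1
position: [0.5319, 0.2265, 0.04]
ee_rot: [0.138, 0.99, -0.001, -0.003]
force: [-10.3, -5.7, 0.3]
grip_width: 0.0172
gripper_force: 59.7
t 21.1 x'y' [450.1 362.8] z 40.0 yaw 164.17 Fx'y'z [-8.3 -8.3] 0.3 Tz [-0.97  2.3  -0.16] j7 [ 0.24  0.84 -0.95  1.84  0.85  0.94  0.19]
clock: 22.6
position: [0.4712, 0.1983, 0.1815]
ee_rot: [0.139, 0.99, 0.0, 0.002]
force: [-0.4, 1.3, -4.2]
grip_width: 0.0172
gripper_force: 59.4
t 22.6 x'y' [399.4 319.1] z 181.5 yaw 164.07 Fx'y'z [-0.8  1.1] -4.2 Tz [-0.03 -0.    0.  ] j7 [ 0.48  0.57 -1.2   1.93  0.61  1.07  0.3 ]
scene 700 21 angles deg inner/mid/outer [np.float64(0.36), np.float64(0.87), np.float64(0.41)] rect ((508.3741760253906, 312.00860595703125), (165.49215698242188, 26.566783905029297), 89.52648162841797)
[[230.   497.04 509.22 519.37]
 [262.   497.47 508.49 519.5 ]
 [294.   496.1  509.11 520.43]
 [326.   497.28 510.01 520.48]
 [358.   497.57 509.76 520.32]
 [390.   496.46 513.12 521.28]]
wrist 0
top 435 20 angles deg inner/mid/outer [np.float64(0.21), np.float64(-0.17), np.float64(0.3)] rect ((508.4115905761719, 313.2801513671875), (162.81442260742188, 24.97184181213379), 89.67829895019531)
[[238.   496.94 507.5  519.58]
 [270.   496.16 507.25 519.56]
 [302.   496.61 508.25 519.01]
 [334.   497.62 507.26 519.07]
 [366.   496.81 508.48 520.73]]
```

The rail stays true, within about 0.4°. Next I'll measure the bare mat's centre.

Run:
```python
from h import *
p=capture('top')
m=np.zeros((400,640),np.uint8); g=p['frame'].max(-1); m[158:235,308:388]=(g[158:235,308:388]<50)
n,l,s,c=cv2.connectedComponentsWithStats(m); k=1+s[1:,4].argmax(); v,u=np.nonzero(l==k); print(s[k])
P=np.array([w(p,(a,b),.004)[:2] for a,b in zip(u,v)]); print(rect(P)); print(mark_of(p,'mat')[:1])
save(p,'top5')
```

```text
[ 317  166   60   60 2991]
(((560.5220336914062, -218.7915802001953), (170.01760864257812, 170.1324920654297), 4.641869068145752), array([[ 468.9079 , -140.88388],
       [ 482.6762 , -310.45834],
       [ 652.13617, -296.69928],
       [ 638.36786, -127.12482]], dtype=float32))
[{'at': [346.3, 196.7], 'score': 0.8}]
```

```bash
python3 -m pendant '[[0,-0.012,-0.023,0,0],[0,-0.035,-0.065,0,0],[0,-0.06,-0.112,0,0],[0,-0.085,-0.159,0,0],[0,-0.11,-0.206,0,0],[0,-0.135,-0.252,0,0],[0,-0.16,-0.3,0,0],[0,-0.18,-0.337,0,0],[0,-0.194,-0.363,0,0],[0,-0.201,-0.375,0.02,0],[0,-0.201,-0.375,0.06,0],[0,-0.201,-0.375,0.1,0],[0,-0.201,-0.375,0.125,0],[0,-0.201,-0.375,0.1365,0],[0,-0.201,-0.375,0.1365,0],[0,-0.201,-0.375,0.1365,0]]'; python3 s.py
```

```text
clock: 24.85
position: [0.5623, -0.217, 0.0457]
ee_rot: [0.138, 0.99, -0.0, 0.001]
force: [-0.3, 0.4, -3.7]
grip_width: 0.0173
gripper_force: 59.3
t 24.85 x'y' [600.2 -55.7] z 45.7 yaw 164.13 Fx'y'z [-0.4  0.3] -3.7 Tz [ 0.01 -0.03 -0.  ] j7 [ 1.02  0.88 -1.    1.78  0.88  0.99  0.95]
```

```bash
python3 -m pendant '[[0,0,0,0.004,0],[0,0,0,0.008,0],[0,0,0,0.0105,0],[0,0,0,0.0115,0],[0,0,0,0.0115,0]]'; python3 s.py
```

```text
clock: 25.48
position: [0.5611, -0.2175, 0.0349]
ee_rot: [0.138, 0.99, -0.001, -0.0]
force: [-6.5, 0.4, 13.7]
grip_width: 0.0173
gripper_force: 62.0
t 25.475 x'y' [599.1 -56.4] z 34.9 yaw 164.1 Fx'y'z [-6.3 -1.4] 13.7 Tz [0.15 1.28 0.01] j7 [ 1.01  0.89 -0.98  1.79  0.9   0.98  0.94]
```

```bash
python3 -m pendant '[[0,0,0,-0.001,0],[1,0,0,-0.001,0],[1,0,0,-0.001,0],[1,0,0,-0.001,0],[1,0,0,-0.001,0],[1,0,0,-0.001,0],[1,0,0,-0.03,0],[1,0,0,-0.08,0],[1,0,0,-0.13,0],[1,0,0,-0.18,0],[1,0,0,-0.18,0],[1,0,0,-0.18,0],[1,0,0,-0.18,0]]'; python3 s.py; python3 rail.py
python3 - <<'E'
from h import *
p=capture('wrist'); save(p,'wrist9'); C=cloud(p)
m=(C[...,2]>0.055)&(C[...,2]<0.082)&(np.hypot(C[...,0]-.561,C[...,1]+.218)<.05)
print(rect(C[m][:,:2])[0],C[m][:,2].min(),C[m][:,2].max())
E
```

```text
clock: 27.1
position: [0.5601, -0.2171, 0.2112]
ee_rot: [0.138, 0.99, 0.0, -0.001]
force: [0.7, 0.3, -0.7]
grip_width: 0.0852
gripper_force: 0.0
t 27.1 x'y' [598.  -56.4] z 211.2 yaw 164.12 Fx'y'z [0.6 0.5] -0.7 Tz [ 0.01  0.03 -0.01] j7 [ 1.12  0.7  -1.17  1.68  0.68  1.23  1.09]
scene 697 21 angles deg inner/mid/outer [np.float64(0.42), np.float64(0.26), np.float64(0.47)] rect ((508.2421569824219, 311.9263916015625), (165.8470458984375, 27.05832290649414), 89.71492767333984)
[[230.   497.23 509.7  519.44]
 [262.   496.92 508.95 520.1 ]
 [294.   496.56 509.37 520.04]
 [326.   497.35 510.02 520.33]
 [358.   496.7  508.77 519.59]
 [390.   497.22 511.93 521.44]]
wrist 1188 7 angles deg inner/mid/outer [np.float64(9.13), np.float64(7.12), np.float64(1.1)] rect ((505.962646484375, 254.07662963867188), (48.97945785522461, 24.624740600585938), 89.3631591796875)
[[230.   493.99 505.46 517.12]
 [262.   494.36 506.41 517.15]]
top 435 21 angles deg inner/mid/outer [np.float64(0.07), np.float64(0.07), np.float64(0.52)] rect ((508.44207763671875, 313.16363525390625), (161.44293212890625, 24.98175048828125), 89.62862396240234)
[[230.   499.47 508.37 517.15]
 [262.   497.35 507.1  519.14]
 [294.   497.01 508.14 518.22]
 [326.   497.23 508.11 519.24]
 [358.   497.16 507.55 519.84]
 [390.   497.74 507.26 520.03]]
((560.445556640625, -216.6202850341797), (17.953197479248047, 44.2643928527832), 74.6155776977539) 0.05551085112528408 0.07179716413174037
```

View pics/wrist9.png

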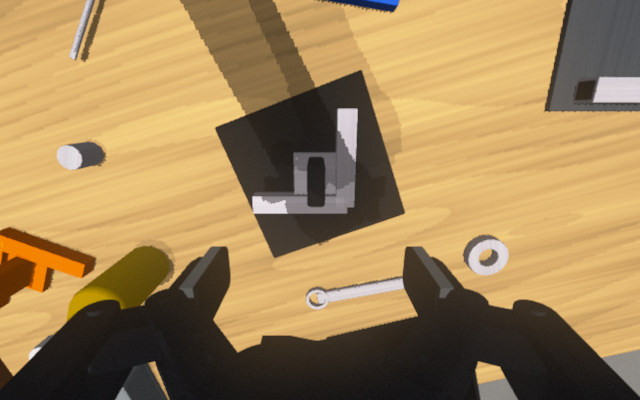

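The square lies flat in the middle of the mat, with its handle at (316,180). The rail is still true, and the gripper is open and clear of everything.

```bash
python3 -c "
from plant import r
print(r.sign_off())"
```

```text
the job is handed in; nothing more can be done
None
```

The job is handed in: I pressed the square flush into the corner at about 8 N on each rail for 2 s, the swing rail measured true within about 0.5°, and the square lies flat near the middle of its mat; the verdict was not shown.

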